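Put the mallet away and shut the chests

TASK

Closing up the jeweller's bench: take the wooden mallet from its sloping rest and lay it down flat in the drawer that is empty (not the one that holds the wooden ring clamp; do not drop it in from above the drawer). Then see that both drawers are gently pushed fully home, with the mallet and the ring clamp inside; the mallet's drawer is shut after it is loaded. Do not knock over or shift the steel mandrel, the jar or the doming block that stand among them.

Things in the scene. Friction and masses are not known exactly. Their poses are not given: they have to be found in the camera images.
- mallet: wooden mallet, 0.15-0.30 kg: cylindrical head 40 mm diameter, 70 mm long, across one end of a straight handle 22 wide (y), 18 thick (z). Origin on the handle's centre line 42 mm from the head's axis: grip here. x along the handle to its free end (80 mm away; head's far side 62 mm the other way), y along the head, z out of the rest. Starts head down, x rising 30 deg away from the robot.
- rest: dark-wood sloping rest, fixed; origin on the table midway between two posts (y = +-100 mm), x away from the robot, z up. A cradle 86 mm wide with a lip and low cheeks holds the mallet's head, a fork 102 mm from the head's axis the handle; between them the handle is free beside and for 35 mm below. Mallet origin at x = -51, z = 78 mm. Posts carry a lamp bar.
- lamp_bar (a point): middle of the lamp bar, 18 mm thick, 200 mm long along the rest's y, 232 mm high, at x = -26 mm of the rest: it crosses above the handle and bars a gripper coming straight down. Come in leaning back to the robot, about square to the handle (30 deg), and draw the mallet out along that same line.
- ring_clamp: wooden ring clamp, a loose bar 130 x 34 x 24 mm with a steel band round its middle; origin under its centre, x along it. It starts in one of the two drawers: that is the full one, the other is the empty one. It must stay in its drawer.
- chest_1: small light-wood chest with one drawer, 200 wide, 185 deep, 90 high, fixed; origin on the table under the centre of its front face, x into the chest (away from the robot), y left. The two chests and the rest stand in a row in any order, about 300 mm apart. Small fixed things stand on its top, up to 45 mm high, from 105 mm behind the front.
- chest_2: the same kind of chest as chest_1, origin and axes alike.
- drawer_1 (a joint): opening of chest_1's drawer, m: 0 shut (hard stop; the 12 mm front panel then lies on the chest's front face), 0.168 fully open; starts at 0.150-0.165. It slides along the chest's x, to -x as it opens, with about 1.5 N friction plus 4 N per m/s; stays where left, no spring or catch.
- drawer_2 (a joint): opening of chest_2's drawer, m: 0 shut (hard stop; the 12 mm front panel then lies on the chest's front face), 0.168 fully open; starts at 0.150-0.165. It slides along the chest's x, to -x as it opens, with about 1.5 N friction plus 4 N per m/s; stays where left, no spring or catch.
- drawer_1_in (a point): centre of drawer_1's inner floor, 18 mm above the table, moving with the drawer; axes as the chest's. Inside: x from -85 (front panel) to +80 mm, y +-88 mm; side walls 48, front panel 62 mm high above the floor. Only the front part, as long as the joint value, is clear of the chest's top (underside 62 mm above the floor). A mallet lying here has its origin 15-20 mm above the floor.
- drawer_2_in (a point): centre of drawer_2's inner floor, 18 mm above the table, moving with the drawer; axes as the chest's. Inside: x from -85 (front panel) to +80 mm, y +-88 mm; side walls 48, front panel 62 mm high above the floor. Only the front part, as long as the joint value, is clear of the chest's top (underside 62 mm above the floor). A mallet lying here has its origin 15-20 mm above the floor.
- drawer_1_front (a point): centre of the outer face of drawer_1's flat front panel, 45 mm above the table, axes as the chest's; panel 198 wide, 70 high (10 to 80 mm above the table), a dark finger-notch mark on it, no handle. Push along +x to shut.
- drawer_2_front (a point): centre of the outer face of drawer_2's flat front panel, 45 mm above the table, axes as the chest's; panel 198 wide, 70 high (10 to 80 mm above the table), a dark finger-notch mark on it, no handle. Push along +x to shut.
- mandrel: bystander: loose steel ring mandrel standing upright on a foot 48 mm in diameter, 150 mm high, tapering; origin under its foot; it stands between two of the pieces.
- jar: bystander: loose glass jar with a steel lid, 36 mm in diameter, 80 mm high; origin under its centre.
- block: bystander: loose steel doming block 60 x 60 x 50 mm high; origin under its centre.
There are look-alikes about, which are no part of the job. Of the things that look like the mallet, the smallest one is meant.

How it is judged (in metres and radians):
On the way:
1. the mallet lies flat in the empty drawer, let go and at rest, while that drawer is still open (x of mallet in the frame of drawer_2_in between -0.085 and 0.085 m and y of mallet in the frame of drawer_2_in between -0.09 and 0.09 m and z of mallet in the frame of drawer_2_in between -0.01 and 0.035 m and angle between mallet's own x axis and vertical above 1.3 rad and contact force between the fingers and mallet below 0.1 N and linear speed of mallet below 0.05 m/s and value of joint drawer_2 above 0.08 m), for 0.2 s.
At the end, for the whole second after the job is handed in: both drawers are shut to within 5 mm; the mallet lies flat (handle within 15 degrees of level, origin less than 35 mm above the floor) and at rest in the drawer that was empty; the ring clamp lies at rest in its own drawer (value of joint each of drawer_1, drawer_2 below 0.005 m and x of mallet in the frame of drawer_2_in between -0.085 and 0.085 m and y of mallet in the frame of drawer_2_in between -0.09 and 0.09 m and z of mallet in the frame of drawer_2_in between -0.01 and 0.035 m and angle between mallet's own x axis and vertical above 1.3 rad and x of ring_clamp in the frame of drawer_1_in between -0.085 and 0.085 m and y of ring_clamp in the frame of drawer_1_in between -0.09 and 0.09 m and z of ring_clamp in the frame of drawer_1_in between -0.01 and 0.03 m and linear speed of each of mallet, ring_clamp below 0.02 m/s); the robot touches nothing.
It fails at once if the mallet is let go more than 90 mm above the table once out of its rest (dropped or thrown) (distance of mallet from where it was at the start of the episode above 0.1 m and height (world z) of mallet above 0.09 m and contact force between the fingers and mallet below 0.05 N).
It fails at once if a drawer is slammed (faster than 0.5 m/s) (velocity of joint any of drawer_1, drawer_2 below -0.5 m/s).
It fails at once if the mandrel, jar or block is shifted more than 30 mm or tipped more than 0.4 rad (distance of any of mandrel, jar, block from where it was at the start of the episode above 0.03 m or angle between any of mandrel, jar, block's own z axis and vertical above 0.4 rad).
It also fails if it takes over 72 s, if anything falls off the work surface, if the arm or the gripper's body presses on something with over 40 N, if the wrist force passes 120 N, or if a joint passes its speed limit or range.

ROBOT

A 6-joint arm with a two-finger parallel gripper is mounted at the origin on the work surface. World frame = base frame: x ahead of the robot, y to its left, z up, the work surface at z = 0. Lengths are in mm, angles in rad, forces in N, time in s.
With the tool pointing down it reaches from about 300 to 825 mm from the base axis. Payload 5.4 kg.
Tool frame: the origin (TCP) lies on the centre line of the jaws, within the pads' length; the fingertips stand 8 mm ahead of it and the grasp point (between the pads) lies 11 mm behind it (r.finger_overhang is the z of the fingertips in the tool frame, in mm); z points along the fingers, x is the direction in which the jaws open and shut, and the axes are right-handed (so a half turn about z gives the same grasp; the last joint's range is limited). The gripper opens to 92 mm and grips with 3 to 60 N. Pads are 20 mm wide; open, the fingers measure 128 mm over their backs; the gripper's body (75 mm by 189 mm) begins 69 mm behind the grasp point.
Start: joints at [-1.423, 0.158, 1.597, -0, 1.386, -0.21], TCP at [201.349, -538.577, 222.601] pointing down, gripper open.
Joint ranges: [-2.91, 2.91], [-0.94, 2.29], [0.18, 2.7], [-1.29, 4.43], [0.17, 2.64], [-3, 3]. Speed limits (rad/s): [2.57, 2.57, 3.14, 3.14, 3.14, 3.14].

INTERFACE

Orientations are given as a unit quaternion [w, x, y, z].
In Python, from workcell import r gives the robot as it stands. The module is installed in compiled form; this text tells all that it offers.
- The arm moves only by the tool move_arm, never from a script. Its arguments are lists of equal length, an entry for each row: "xyz": the shift along the world's x, y, z as a fraction of full scale, a list of three; "angular": the turn, a rotation vector about the world's x, y, z as a fraction of full scale, a list of three. In form: {"xyz": [[tx, ty, tz], ...], "angular": [[wx, wy, wz], ...]}. A call has 1 to 20 rows; each row shifts and turns the pose as measured when the row begins; what a row does not reach is not made up. Full scale, the value 1, is 0.25 m for a shift and 0.1 rad for a turn. A row lasts 1/8 s, in which the tool goes at most 62.5 mm and 10.7 degrees, less where a joint would pass 70% of its speed; a pose out of reach is approached as far as the arm can. A call with a number of a shift or a turn outside -1 to 1 is refused whole. A call with a gripper value outside its range is refused whole. "hand" is the gripper command: -1 is shut, 1 is fully open, values between are in proportion, set as the call begins (left out, the last holds). The fingers move at their own pace and stop on an object; "newtons" is the grip in N (left out, the last holds). Time passes only in rows, so rows that do not move let the fingers close. It gives the time, the measured TCP pose, the force and the opening at its end, in the units of the state.
- r.get_obs(): the state, without advancing time (a new reading comes with each control period).
- r.grab_frame(name): name is "scene" or "top" or "wrist"; returns a dict with "frame" (400x640x3 uint8, red, green, blue), "z_map" (400x640 float32, mm along the optical axis (not along the pixel's ray), 0 where there is no reading), "intrinsics" (3x3 intrinsics, pixels), "R" (3x3) and "t" (3): a world point X has camera coordinates R X + t; the wrist camera has in their place "hand_eye" (4x4, takes a point from camera to tool coordinates, whose origin is the TCP and whose axes are the tool frame's). Camera axes: x right, y down, z forward; pixel columns grow to the right and rows downward; lengths in mm; the calibration is good to about 2 mm. The wrist camera is an equidistant fisheye: a pixel r from the principal point sees the ray r / f radians off the axis. A picture is of the moment at which its call begins: read the wrist's pose just before it.
- r.sign_off(): hands the job in, once; it reports no verdict.
The state is a dict: "clock": time; "joints": joint angles; "joint_vel": joint speeds; "joint_torque": joint torques, N m; "position": TCP position; "tool_rot": TCP orientation; "wrist_force": force on the tool from outside, world axes, zero at the start; "ft_torque": the same for the moment, N m; "grip_width": finger opening in mm.
Only numpy, scipy, OpenCV 4.12 (cv2) and the standard library are available. Lean on these libraries where they do the work, as an engineer would, in place of code of your own. Each camera call takes 0.05 s, during which the arm holds its last target. There are 200 camera calls.

## Working session

There is one attempt and no reset: what is moved stays moved. The work goes in short steps, Python scripts to look and compute and a tool call to move; the robot and the scene stay as the last step left them, time stands still between calls to the robot, and variables do not carry over. Pictures are saved under pics/ and viewed, about 8 in all and at most 12, crops included, and the job is handed in when it is done.

Besides the shell and the picture viewer there is one more tool, called after ">>>" as name(argument=value, ...) on one line, values as JSON. move_arm: Moves the arm, as the interface text tells. Shift numbers are shares of 0.25 m and turn numbers shares of 0.1 rad, none past 1 either way. Its arguments: {"type":"object","properties":{"xyz":{"type":"array","items":{"type":"array","items":{"type":"number"}}},"angular":{"type":"array","items":{"type":"array","items":{"type":"number"}}},"hand":{"type":"number"},"newtons":{"type":"number"}},"required":["xyz","angular"]}

```bash
mkdir -p pics; cat > h.py <<'E'
import numpy as np, cv2
from workcell import r
def save(name,fn):
    d=r.grab_frame(name); np.savez('pics/'+fn+'.npz',**d)
    cv2.imwrite('pics/'+fn+'.png',d['frame'][:,:,::-1]); return d
def pts(d):
    z=d['z_map']; K=d['intrinsics']; v,u=np.mgrid[:z.shape[0],:z.shape[1]]
    c=np.stack([(u-K[0,2])/K[0,0]*z,(v-K[1,2])/K[1,1]*z,z],-1)
    return (c-d['t'])@d['R']
E
python3 - <<'E'
from h import *
print(r.get_obs())
a=save('scene','s0');b=save('top','t0')
print(b['R'],b['t'],a['R'],a['t'],a['intrinsics'])
E
```

```text
{'clock': 0.0, 'joints': array([-1.42310543e+00,  1.59077821e-01,  1.59822654e+00,  1.50643415e-05,
        1.38618481e+00, -2.10083211e-01]), 'joint_vel': array([ 0.00020529, -0.00184157, -0.0009508 , -0.00066997, -0.00052507,
       -0.00053   ]), 'joint_torque': array([ 2.44993671e-04, -3.85571301e+01, -3.22105908e+01,  7.02103064e-02,
        3.77595169e-02, -1.15193011e-04]), 'position': array([ 201.26137123, -537.97646308,  221.60559386]), 'tool_rot': array([-6.96175519e-04,  8.21640535e-01, -5.70005203e-01, -6.43882946e-04]), 'wrist_force': array([-0.2373402 , -1.05535358,  0.10326517]), 'ft_torque': array([0.00225678, 0.01573529, 0.0208291 ]), 'grip_width': 91.86396729696435}
[[-0.00681892 -0.99996906 -0.00392184]
 [-0.98849898  0.00733312 -0.15104962]
 [ 0.15107371  0.00284674 -0.9885184 ]] [-144.14911981  594.45521054 1624.95361755] [[ 0.14385274  0.98948892 -0.01476727]
 [ 0.7980712  -0.12482194 -0.58949287]
 [-0.58513994  0.07301483 -0.80763858]] [  68.98579147 -380.49565323 1600.64416563] [[391.93031495   0.         319.61318379]
 [  0.         391.93031495 200.30454335]
 [  0.           0.           1.        ]]
```

View pics/s0.png

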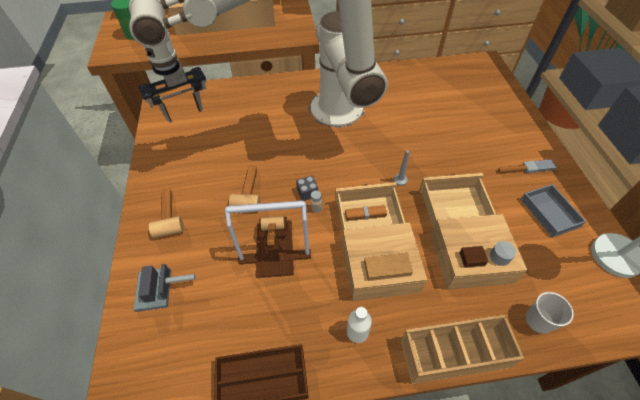

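View pics/t0.png

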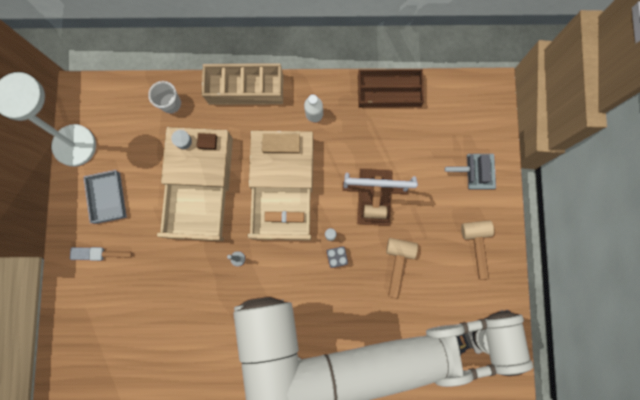

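The scene view shows the robot at the top, with the rest and its mallet under the lamp bar at about (272,230). The clamp's chest is at (380,240) and the empty drawer at (465,210). The mandrel (403,165), jar (316,200) and block (307,187) stand in front. The top view agrees: empty chest at (195,185), clamp's chest at (281,185), rest at (376,195). Next I'll make a metric orthophoto.

```bash
python3 - <<'E'
from h import *
H=np.full((560,800),-1.);C=np.zeros((560,800,3),np.uint8)
b=dict(np.load('pics/t0.npz'))
f=3
for nm in ('t0','s0'):
    d=dict(np.load(f'pics/{nm}.npz'))
    z=cv2.resize(d['z_map'],None,fx=f,fy=f,interpolation=cv2.INTER_NEAREST)
    P=pts(d); 
    ok=(d['z_map']>0)
    # drop depth-discontinuity pixels
    g=cv2.morphologyEx(d['z_map'],cv2.MORPH_GRADIENT,np.ones((3,3)))
    P=np.where(((g<15)&ok)[...,None],P,np.nan)
    P=cv2.resize(P,None,fx=f,fy=f,interpolation=cv2.INTER_LINEAR).reshape(-1,3)
    c=cv2.resize(d['frame'],None,fx=f,fy=f).reshape(-1,3)
    P=P.astype(float);m=np.isfinite(P).all(1); P=P[m];c=c[m]
    rr=np.round(800-P[:,0]).astype(int); cc=np.round(480-P[:,1]).astype(int)
    m=(rr>=0)&(rr<560)&(cc>=0)&(cc<800)&(P[:,2]<400); rr,cc,P,c=rr[m],cc[m],P[m],c[m]
    o=np.argsort(P[:,2]); rr,cc,P,c=rr[o],cc[o],P[o],c[o]
    if nm=='t0':
        h=np.full_like(H,-1);h[rr,cc]=P[:,2];H=np.maximum(H,h);C[rr,cc]=c
    else:
        h=np.full_like(H,-1);h[rr,cc]=P[:,2]; np.save('pics/hs.npy',h)
np.save('pics/ht.npy',H)
for x in range(300,800,50): cv2.line(C,(0,800-x),(799,800-x),(0,0,255) if x%100==0 else (120,120,255),1)
for y in range(-300,480,50): cv2.line(C,(480-y,0),(480-y,559),(0,0,255) if y%100==0 else (120,120,255),1)
cv2.imwrite('pics/ortho.png',C[:,:,::-1])
hc=cv2.applyColorMap(np.clip(H*1.1+5,0,255).astype(np.uint8),cv2.COLORMAP_TURBO)
cv2.imwrite('pics/hmap.png',hc)
E
```

```text
(no output)
```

View pics/ortho.png

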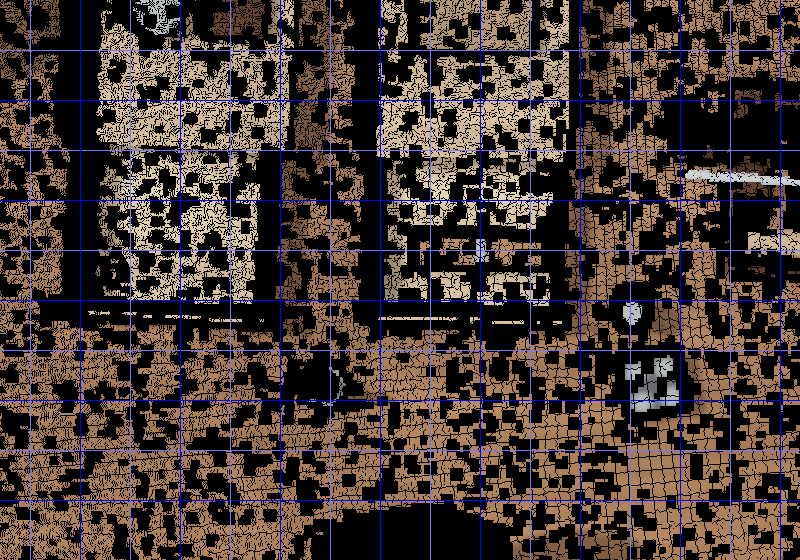

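The depth has dropouts, so I'll read corners off an enlarged colour crop and intersect the rays with planes of known height.

```bash
python3 - <<'E'
from h import *
for nm,(u0,u1,v0,v1),k in (('t0',(155,421,120,275),3),('s0',(215,525,140,300),2.58)):
    f=dict(np.load(f'pics/{nm}.npz'))['frame'][v0:v1,u0:u1,::-1]
    f=cv2.resize(f,None,fx=k,fy=k,interpolation=cv2.INTER_CUBIC)
    for u in range((u0//20+1)*20,u1,20):
        x=int((u-u0+.5)*k);cv2.line(f,(x,0),(x,5),(0,0,255),1);cv2.putText(f,str(u),(x-10,16),0,.35,(255,255,255),1)
    for v in range((v0//20+1)*20,v1,20):
        y=int((v-v0+.5)*k);cv2.line(f,(0,y),(5,y),(0,0,255),1);cv2.putText(f,str(v),(6,y),0,.35,(255,255,255),1)
    cv2.imwrite(f'pics/{nm}c.png',f); print(f.shape)
E
```

```text
(465, 798, 3)
(413, 800, 3)
```

View pics/t0c.png

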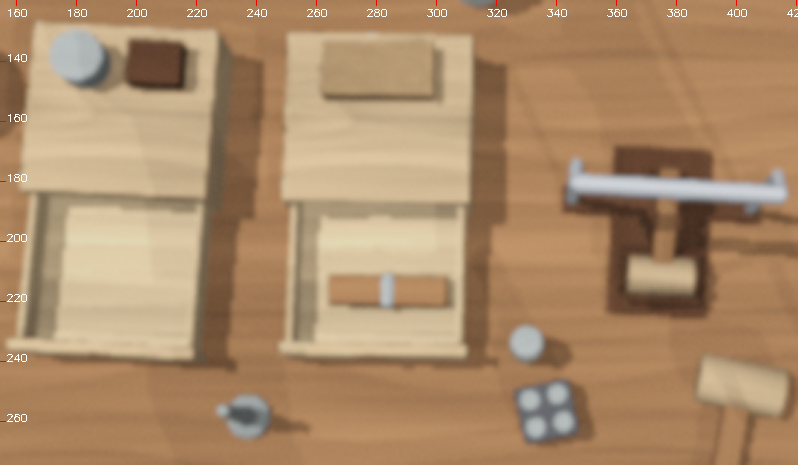

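View pics/s0c.png

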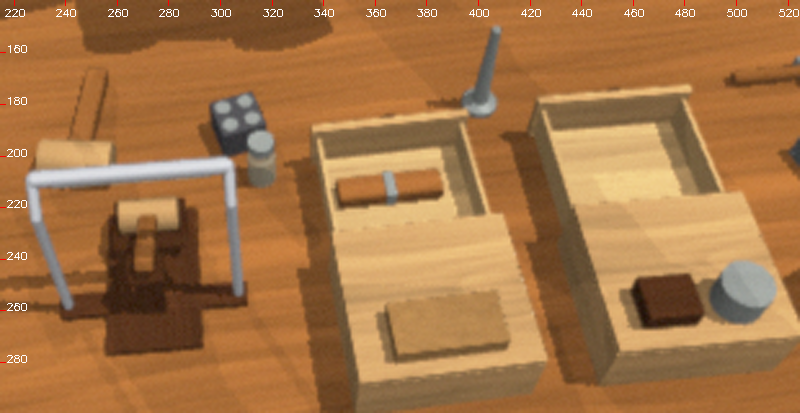

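Crop readings, top view:
- Empty chest: front top edge (23,191)-(211,199), panel (8,348)-(194,358).
- Clamp's chest: front top edge (282,199)-(469,204), panel (280,355)-(467,357).
- Lamp bar: (570,182)-(786,195).
- Mallet head: centre about (661,276).
- Jar (526,342), block (546,411), mandrel foot (247,416).

The scene crop agrees, with the bar at (30,180)-(232,165) and the head at (148,214).

```bash
cat >> h.py <<'E'
def ray(d,u,v,z):
    K=d['intrinsics'];R=d['R'];t=d['t']
    o=-R.T@t; q=R.T@np.array([(u-K[0,2])/K[0,0],(v-K[1,2])/K[1,1],1]); return o+q*(z-o[2])/q[2]
E
python3 - <<'E'
from h import *
T=dict(np.load('pics/t0.npz'));S=dict(np.load('pics/s0.npz'))
t=lambda x,y,z:ray(T,155+(x-1)/3,120+(y-1)/3,z)
s=lambda x,y,z:ray(S,215+(x-1)/2.58,140+(y-1)/2.58,z)
print('cams',-T['R'].T@T['t'],-S['R'].T@S['t'])
for n,f,x,y,z in [('E tl',t,23,191,90),('E tr',t,211,199,90),('E bl',t,36,23,90),('E br',t,220,31,90),('E pl',t,8,350,80),('E pr',t,194,360,80),
('C tl',t,282,199,90),('C tr',t,469,204,90),('C bl',t,287,33,90),('C br',t,473,35,90),('C pl',t,280,355,80),('C pr',t,467,357,80),
('bar l',t,570,182,232),('bar r',t,786,195,232),('head',t,661,276,77),('headL',t,628,274,70),('headR',t,696,279,70),('handle@bar',t,666,240,85),
('jar',t,526,342,80),('block',t,546,411,50),('mandrel',t,247,416,5),('mtip',t,222,410,150),('clamp',t,387,290,42),
('basefl',t,607,312,10),('basefr',t,706,317,10),('basebl',t,614,147,10),('basebr',t,711,153,10),
('S bar l',s,30,178,232),('S bar r',s,232,163,232),('S E pl',s,692,88,80),('S E pr',s,537,99,80),('S C pl',s,465,115,80),('S C pr',s,314,128,80),
('S E tl',s,741,193,90),('S E tr',s,568,204,90),('S C tl',s,502,215,90),('S C tr',s,333,228,90),
('S mandrel',s,480,105,3),('S mtip',s,497,28,150),('S jar',s,261,142,80),('S block',s,237,114,50),('S head',s,148,208,76),('S end',s,144,262,118),
('S basef',s,107,208,10),('S bbl',s,107,355,0),('S bbr',s,202,347,0)]:
    print(n,f(x,y,z).round(0))
# 3D points on mallet/rest from depth
for nm,D in(('t',T),('s',S)):
    P=pts(D).reshape(-1,3);P=P[np.isfinite(P).all(1)]
    m=(P[:,0]>520)&(P[:,0]<760)&(P[:,1]>-330)&(P[:,1]<-150)&(P[:,2]>15)&(P[:,2]<300)
    q=P[m&(P[:,2]>210)]; print(nm,'bar',len(q),q.min(0).round(),q.max(0).round(), np.median(q,0).round())
    q=P[m&(P[:,2]<140)]; print(len(q));print(q[np.argsort(q[:,0])][::max(1,len(q)//40)].round(0).tolist())
E
```

```text
cams [ 341.14766386 -153.1296918  1695.52345728] [1230.33966513 -232.62564418 1069.46124035]
E tl [650. 384.  90.]
E tr [640. 183.  90.]
E bl [836. 378.  90.]
E br [825. 177.  90.]
E pl [481. 396.  80.]
E pr [469. 199.  80.]
C tl [639. 107.  90.]
C tr [632. -92.  90.]
C bl [822. 105.  90.]
C br [818. -97.  90.]
C pl [474. 108.  80.]
C pr [470. -90.  80.]
bar l [ 628. -196.  232.]
bar r [ 613. -406.  232.]
head [ 555. -296.   77.]
headL [ 559. -262.   70.]
headR [ 553. -334.   70.]
handle@bar [ 593. -302.   85.]
jar [ 486. -152.   80.]
block [ 414. -173.   50.]
mandrel [413. 155.   5.]
mtip [413. 154. 150.]
clamp [547.  -1.  42.]
basefl [ 524. -242.   10.]
basefr [ 518. -351.   10.]
basebl [ 711. -253.   10.]
basebr [ 703. -361.   10.]
S bar l [ 612. -402.  232.]
S bar r [ 625. -197.  232.]
S E pl [490. 398.  80.]
S E pr [476. 200.  80.]
S C pl [487. 105.  80.]
S C pr [478. -84.  80.]
S E tl [657. 387.  90.]
S E tr [641. 185.  90.]
S C tl [644. 106.  90.]
S C tr [631. -89.  90.]
S mandrel [416. 155.   3.]
S mtip [413. 155. 150.]
S jar [ 490. -152.   80.]
S block [ 418. -174.   50.]
S 
[... 1523 characters left out ...]
, [578.0, -270.0, 44.0], [579.0, -286.0, 44.0], [581.0, -260.0, 58.0], [584.0, -267.0, 47.0], [587.0, -274.0, 48.0], [590.0, -271.0, 46.0], [592.0, -280.0, 46.0], [595.0, -309.0, 86.0], [606.0, -285.0, 16.0], [619.0, -303.0, 101.0], [633.0, -250.0, 16.0], [644.0, -285.0, 104.0], [651.0, -291.0, 100.0], [655.0, -319.0, 109.0], [656.0, -209.0, 88.0], [657.0, -205.0, 128.0], [658.0, -207.0, 135.0], [659.0, -298.0, 122.0], [660.0, -205.0, 137.0], [661.0, -301.0, 99.0], [663.0, -295.0, 127.0], [664.0, -315.0, 78.0], [665.0, -318.0, 51.0], [666.0, -306.0, 30.0], [666.0, -312.0, 32.0], [667.0, -293.0, 40.0], [667.0, -305.0, 63.0], [668.0, -314.0, 36.0], [669.0, -313.0, 74.0], [691.0, -289.0, 15.0]]
```

```bash
cat >> h.py <<'E'
from scipy.spatial.transform import Rotation as Ro
def rot(a,x):
    a=np.array(a,float);a/=np.linalg.norm(a);x=np.array(x,float);x-=a*(x@a);x/=np.linalg.norm(x)
    return Ro.from_matrix(np.stack([x,np.cross(a,x),a],1))
def cur():
    o=r.get_obs();q=o['tool_rot'];return o,np.array(o['position']),Ro.from_quat([q[1],q[2],q[3],q[0]])
def plan(p,R):
    o,p0,R0=cur(); d=np.array(p)-p0; w=(R*R0.inv()).as_rotvec()
    print('t',round(o['clock'],2),'pos',p0.round(1),'grip',round(o['grip_width'],1),'F',np.round(o['wrist_force'],1),'j',np.round(o['joints'],2))
    print('shift mm',d.round(1),'frac',(d/250).round(3),'turn frac',(w/.1).round(2),'min rows',max(np.linalg.norm(d)/50,np.abs(w).max()/.1).round(1))
YR=-0.063; xr=np.array([np.cos(YR),np.sin(YR),0]); yr=np.array([-np.sin(YR),np.cos(YR),0])
A=.5*xr-np.array([0,0,.866]); M=np.array([594.6,-299,78]); RG=rot(A,-yr)
E
python3 - <<'E'
from h import *
plan(M-120*A,RG)
E
```

```text
t 0.1 pos [ 201.3 -538.   221.7] grip 91.6 F [-0.2  0.1 -0.2] j [-1.42  0.16  1.6  -0.    1.39 -0.21]
shift mm [333.5 242.8 -39.8] frac [ 1.334  0.971 -0.159] turn frac [ 0.76 -5.22 -4.12] min rows 8.3
```

>>> move_arm(xyz=[[0.05, 0.03, 0.02], [0.095, 0.07, 0.02], [0.095, 0.07, 0], [0.095, 0.07, 0], [0.095, 0.07, 0], [0.095, 0.07, 0], [0.095, 0.07, 0], [0.095, 0.07, 0], [0.095, 0.07, 0], [0.095, 0.07, 0], [0.095, 0.07, 0], [0.095, 0.07, 0], [0.095, 0.07, 0], [0.095, 0.07, 0], [0.05, 0.04, 0], [0, 0, 0]], angular=[[0.05, -0.35, -0.27], [0.05, -0.35, -0.27], [0.05, -0.35, -0.27], [0.05, -0.35, -0.27], [0.05, -0.35, -0.27], [0.05, -0.35, -0.27], [0.05, -0.35, -0.27], [0.05, -0.35, -0.27], [0.05, -0.35, -0.27], [0.05, -0.35, -0.27], [0.05, -0.35, -0.27], [0.05, -0.35, -0.27], [0.05, -0.35, -0.27], [0.05, -0.35, -0.27], [0.05, -0.35, -0.27], [0, 0, 0]], hand=0.13)

```text
clock: 2.1
position: [550.8, -274.6, 235.5]
tool_rot: [0.196, -0.65, 0.707, -0.198]
wrist_force: [-0.4, -0.6, -0.3]
grip_width: 51.5
```

```bash
python3 - <<'E'
from h import *
plan(M-120*A,RG)
d=save('wrist','w1'); print(d['intrinsics'],d['hand_eye'])
E
```

```text
t 2.1 pos [ 550.8 -274.6  235.5] grip 51.5 F [-0.4 -0.6 -0.3] j [-0.87 -0.1   1.93  0.5   0.96  0.57]
shift mm [-16.1 -20.6 -53.6] frac [-0.064 -0.082 -0.214] turn frac [-0.16  0.42  0.17] min rows 1.2
[[309.70691629   0.         320.977543  ]
 [  0.         309.70691629 200.03364261]
 [  0.           0.           1.        ]] [[ 9.99999911e-01 -1.74563740e-04  3.83503498e-04 -3.51692629e-02]
 [ 7.77436568e-05  9.70959616e-01  2.39243429e-01 -6.74418985e+01]
 [-4.14129637e-04 -2.39243378e-01  9.70959543e-01 -1.61742488e+02]
 [ 0.00000000e+00  0.00000000e+00  0.00000000e+00  1.00000000e+00]]
```

View pics/w1.png

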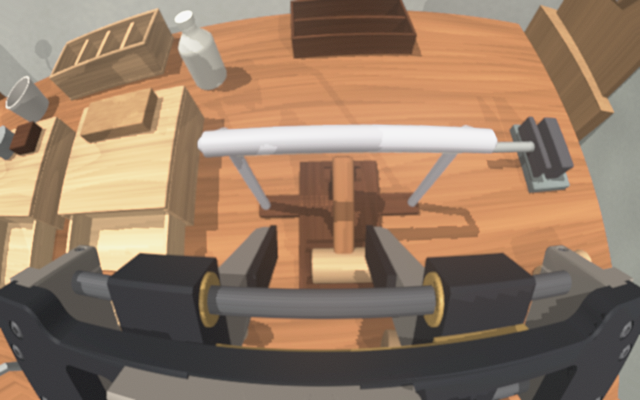

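The wrist view shows the handle at about (343,200) and its head at (340,265), between the fingers but a little right of centre. The lamp bar lies ahead at row 140. I'll correct to the pre-grasp pose.

>>> move_arm(xyz=[[-0.03, -0.04, -0.05], [-0.034, -0.042, -0.09], [0, 0, -0.074], [0, 0, 0]], angular=[[-0.08, 0.21, 0.09], [-0.08, 0.21, 0.08], [0, 0, 0], [0, 0, 0]])

```text
clock: 2.65
position: [532.3, -299.3, 179.7]
tool_rot: [0.175, -0.661, 0.705, -0.188]
wrist_force: [0.1, -0.1, -0.2]
grip_width: 51.9
```

```bash
python3 - <<'E'
from h import *
plan(M-120*A,RG)
o,p0,R0=cur()
d=save('wrist','w2')
# project expected handle centre line & head ends into the fisheye
K=d['intrinsics'];T=d['hand_eye']
def proj(X):
    c=T[:3,:3].T@(R0.inv().apply(X-p0)-T[:3,3]); th=np.arctan2(np.hypot(c[0],c[1]),c[2]); k=K[0,0]*th/np.hypot(c[0],c[1]); return (K[0,2]+k*c[0],K[1,2]+k*c[1])
mx=.866*xr+np.array([0,0,.5]); mz=-A
im=d['frame'][:,:,::-1].copy()
im=cv2.resize(im,None,fx=3,fy=3,interpolation=cv2.INTER_CUBIC)
def L(a,b,c):
    q=[tuple(int(3*t) for t in proj(x)) for x in(a,b)]; cv2.line(im,*q,c,1)
for s in(-11,11): L(M-22*mx+9*mz+s*yr,M+80*mx+9*mz+s*yr,(0,0,255))
L(M+80*mx+9*mz-11*yr,M+80*mx+9*mz+11*yr,(0,0,255))
L(M-42*mx+20*mz-35*yr,M-42*mx+20*mz+35*yr,(255,0,0))
for s in(-35,35): L(M-62*mx+s*yr,M-22*mx+s*yr,(255,0,0))
cv2.imwrite('pics/w2c.png',im[390:990,660:1320])
E
```

```text
t 2.65 pos [ 532.3 -299.3  179.7] grip 51.9 F [ 0.1 -0.1 -0.2] j [-0.91 -0.02  1.96  0.49  0.9   0.47]
shift mm [2.5 4.1 2.3] frac [0.01  0.016 0.009] turn frac [ 0.02 -0.03  0.01] min rows 0.1
```

View pics/w2c.png

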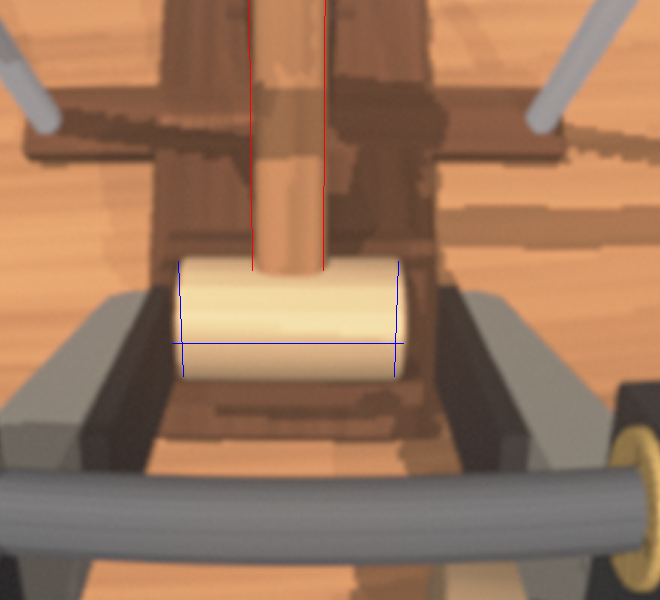

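The model outline fits the image to about 1 mm: handle edges at columns 250/325, and the head within its outline. Going in along the approach line.

>>> move_arm(xyz=[[0.025, 0.007, -0.035], [0.045, 0.005, -0.075], [0.05, -0.004, -0.085], [0.05, -0.004, -0.085], [0.045, -0.004, -0.075], [0.025, -0.002, -0.04], [0.01, 0, -0.018], [0, 0, 0]], angular=[[0.02, -0.03, 0.01], [0, 0, 0], [0, 0, 0], [0, 0, 0], [0, 0, 0], [0, 0, 0], [0, 0, 0], [0, 0, 0]])

```text
clock: 3.7
position: [601.5, -300.6, 78.1]
tool_rot: [0.178, -0.662, 0.702, -0.194]
wrist_force: [-0.4, -0.4, -0.1]
grip_width: 51.7
```

```bash
python3 - <<'E'
from h import *
plan(M+4*A-yr,RG)
E
```

```text
t 3.7 pos [ 601.5 -300.6   78.1] grip 51.7 F [-0.4 -0.4 -0.1] j [-0.81  0.27  1.87  0.58  0.67  0.42]
shift mm [-5.   0.5 -3.5] frac [-0.02   0.002 -0.014] turn frac [ 0.07  0.08 -0.02] min rows 0.1
```

Slightly correct, then close and start drawing out.

>>> move_arm(xyz=[[-0.016, 0, -0.014], [0, 0, 0]], angular=[[0.07, 0.08, -0.02], [0, 0, 0]])

```text
clock: 3.95
position: [597.5, -301.3, 75.8]
tool_rot: [0.177, -0.661, 0.704, -0.189]
wrist_force: [0.6, -0.7, 0.1]
grip_width: 51.8
```

>>> move_arm(xyz=[[0, 0, 0], [0, 0, 0], [0, 0, 0], [0, 0, 0], [0, 0, 0], [0, 0, 0]], angular=[[0, 0, 0], [0, 0, 0], [0, 0, 0], [0, 0, 0], [0, 0, 0], [0, 0, 0]], hand=-1, newtons=40)

```text
clock: 4.7
position: [597.6, -301.5, 76.7]
tool_rot: [0.177, -0.661, 0.704, -0.19]
wrist_force: [0.3, 1.0, 0.7]
grip_width: 21.8
```

```bash
python3 - <<'E'
from h import *
o,p,R=cur(); plan(M-70*A,RG)
print((p-M)@xr,(p-M)@A)
E
```

```text
t 4.7 pos [ 597.6 -301.5   76.7] grip 21.8 F [0.3 1.  0.7] j [-0.81  0.27  1.87  0.57  0.68  0.43]
shift mm [-38.    4.7  61.9] frac [-0.152  0.019  0.248] turn frac [0.02 0.02 0.01] min rows 1.5
3.17011149645206 2.6745623845886106
```

Gripped (21.8 mm). Drawing out along the line, then back away from the bar.

>>> move_arm(xyz=[[-0.012, 0, 0.02], [-0.03, 0.002, 0.052], [-0.04, 0.002, 0.069], [-0.04, 0.002, 0.069], [-0.07, 0.002, 0.069], [-0.1, 0.002, 0.08], [-0.1, 0.002, 0.1], [-0.07, 0.002, 0.12], [-0.03, 0.002, 0.1], [0, 0, 0.04], [0, 0, 0]], angular=[[0, 0, 0], [0, 0, 0], [0, 0, 0], [0, 0, 0], [0, 0, 0], [0, 0, 0], [0, 0, 0], [0, 0, 0], [0, 0, 0], [0, 0, 0], [0, 0, 0]])

```text
clock: 6.08
position: [463.2, -293.9, 260.2]
tool_rot: [0.174, -0.662, 0.705, -0.186]
wrist_force: [-0.1, 0.2, -3.0]
grip_width: 21.5
```

```bash
cat >> h.py <<'E'
YD=-0.05; xd=np.array([np.cos(YD),np.sin(YD),0]); yd=np.array([-np.sin(YD),np.cos(YD),0])
D2=np.array([479.,298,0])+97*xd   # drawer_2_in, floor z=18
RP=rot([0,0,-1],xd)
E
python3 - <<'E'
from h import *
print('D2',D2); plan(D2-28*xd-9*yd+[0,0,240],RP)
E
```

```text
D2 [575.87877526 293.15202058   0.        ]
t 6.08 pos [ 463.2 -293.9  260.2] grip 21.5 F [-0.1  0.2 -3. ] j [-1.03 -0.26  2.01  0.46  1.13  0.46]
shift mm [ 84.2 579.4 -20.2] frac [ 0.337  2.318 -0.081] turn frac [-3.8   4.27 15.46] min rows 15.5
```

>>> move_arm(xyz=[[0.01, 0.05, 0.02], [0.02, 0.1, 0.02], [0.02, 0.135, 0], [0.02, 0.135, 0], [0.02, 0.135, 0], [0.02, 0.135, 0], [0.02, 0.135, 0], [0.02, 0.135, 0], [0.02, 0.135, 0], [0.02, 0.135, 0], [0.02, 0.135, 0], [0.02, 0.135, 0], [0.02, 0.135, 0], [0.02, 0.135, 0], [0.02, 0.135, 0], [0.02, 0.135, 0], [0.02, 0.135, 0], [0.01, 0.1, 0], [0, 0.04, 0], [0, 0, 0]], angular=[[-0.12, 0.13, 0.45], [-0.21, 0.23, 0.84], [-0.21, 0.23, 0.84], [-0.21, 0.23, 0.84], [-0.21, 0.23, 0.84], [-0.21, 0.23, 0.84], [-0.21, 0.23, 0.84], [-0.21, 0.23, 0.84], [-0.21, 0.23, 0.84], [-0.21, 0.23, 0.84], [-0.21, 0.23, 0.84], [-0.21, 0.23, 0.84], [-0.21, 0.23, 0.84], [-0.21, 0.23, 0.84], [-0.21, 0.23, 0.84], [-0.21, 0.23, 0.84], [-0.21, 0.23, 0.84], [-0.21, 0.23, 0.84], [-0.12, 0.13, 0.45], [0, 0, 0]])

```text
clock: 8.57
position: [537.7, 324.7, 248.6]
tool_rot: [0.014, 1.0, 0.006, -0.022]
wrist_force: [-0.0, -0.4, -2.7]
grip_width: 21.3
```

```bash
python3 - <<'E'
from h import *
plan(D2-28*xd-9*yd+[0,0,150],RP)
save('wrist','w3')
E
```

```text
t 8.57 pos [537.7 324.7 248.6] grip 21.3 F [-0.  -0.4 -2.7] j [ 0.36  0.32  1.35 -0.01  1.52  0.35]
shift mm [  9.8 -39.2 -98.6] frac [ 0.039 -0.157 -0.394] turn frac [ 0.28 -0.44 -0.62] min rows 2.1
```

View pics/w3.png

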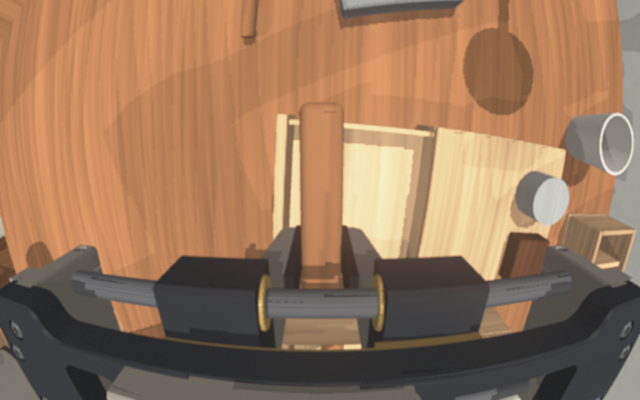

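The wrist view shows the mallet held straight, handle at columns 300-343. The drawer's front panel is at column 283 and the chest's front edge at column 425. Aligning and coming down part way.

>>> move_arm(xyz=[[0.015, -0.05, -0.03], [0.015, -0.06, -0.08], [0.009, -0.04, -0.1], [0, -0.007, -0.1], [0, 0, -0.06], [0, 0, -0.02], [0, 0, 0]], angular=[[0.1, -0.15, -0.21], [0.1, -0.15, -0.21], [0.08, -0.14, -0.2], [0, 0, 0], [0, 0, 0], [0, 0, 0], [0, 0, 0]])

```text
clock: 9.5
position: [548.0, 277.6, 151.0]
tool_rot: [-0.001, 0.999, -0.032, 0.003]
wrist_force: [-0.4, 0.0, -1.7]
grip_width: 21.7
```

```bash
python3 - <<'E'
from h import *
plan(D2-28*xd-9*yd+[0,0,40],RP)
T=save('top','t3'); o,p,R=cur(); print((p-D2)@xd,(p-D2)@yd)
im=cv2.resize(T['frame'][110:270,130:330,::-1],None,fx=3.6,fy=3.6,interpolation=cv2.INTER_CUBIC)
K=T['intrinsics']
def pj(X): c=T['R']@X+T['t']; return tuple(int(v) for v in (3.6*(K[0,0]*c[0]/c[2]+K[0,2]-130),3.6*(K[1,1]*c[1]/c[2]+K[1,2]-110)))
for z,x0,x1,c in((80,-97,-85,(0,0,255)),(66,-85,80,(255,0,0))):
    q=np.array([pj(D2+a*xd+b*yd+[0,0,z]) for a,b in((x0,-88),(x1,-88),(x1,88),(x0,88))],np.int32); cv2.polylines(im,[q],True,c,1)
cv2.imwrite('pics/t3c.png',im)
E
```

```text
t 9.5 pos [548.  277.6 151. ] grip 21.7 F [-0.4  0.  -1.7] j [ 0.27  0.31  1.56 -0.    1.26  0.34]
shift mm [  -0.5    7.9 -111. ] frac [-0.002  0.032 -0.444] turn frac [-0.01  0.06  0.13] min rows 2.2
-26.834714589773117 -16.773487288682453
```

View pics/t3c.png

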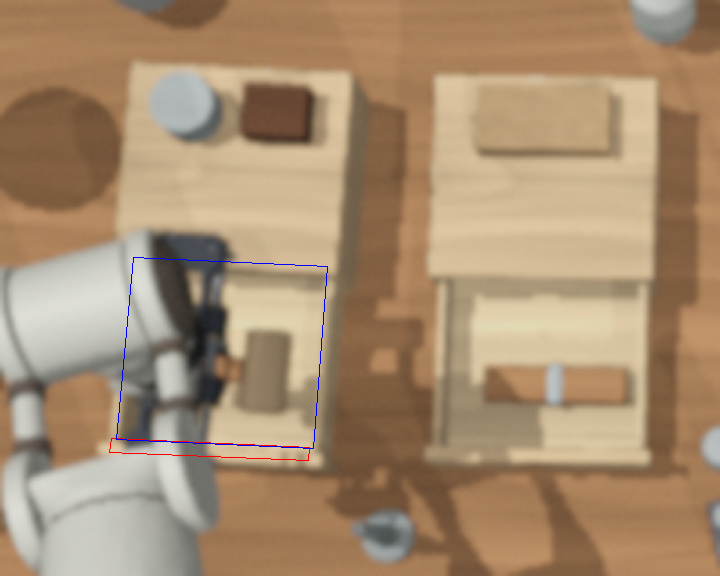

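The drawer's true position is about 5 mm nearer the robot and 4 mm to -y of my model: the panel shows at rows 455-467, against 450-460 drawn. That is within the margins. The head at (265,370) is well inside the walls, so I'm lowering.

>>> move_arm(xyz=[[-0.005, 0.006, -0.04], [-0.005, 0.006, -0.08], [0, 0, -0.09], [0, 0, -0.09], [0, 0, -0.07], [0, 0, -0.04], [0, 0, -0.01], [0, 0, 0]], angular=[[0, 0.06, 0.13], [0, 0, 0], [0, 0, 0], [0, 0, 0], [0, 0, 0], [0, 0, 0], [0, 0, 0], [0, 0, 0]])

```text
clock: 10.55
position: [545.3, 282.1, 40.4]
tool_rot: [-0.001, 1.0, -0.024, 0.001]
wrist_force: [-0.2, 0.1, -2.8]
grip_width: 21.6
```

```bash
python3 - <<'E'
from h import *
plan(D2-30*xd-12*yd+[0,0,36],RP)
E
```

```text
t 10.55 pos [545.3 282.1  40.4] grip 21.6 F [-0.2  0.1 -2.8] j [0.28 0.45 1.62 0.   1.07 0.33]
shift mm [ 0.   0.5 -4.4] frac [ 0.     0.002 -0.018] turn frac [-0.02  0.02 -0.02] min rows 0.1
```

>>> move_arm(xyz=[[0, 0, -0.01], [0, 0, -0.008], [0, 0, 0]], angular=[[0, 0, 0], [0, 0, 0], [0, 0, 0]])

```text
clock: 10.92
position: [546.8, 282.6, 37.6]
tool_rot: [-0.001, 1.0, -0.024, 0.002]
wrist_force: [0.1, 0.1, -2.2]
grip_width: 21.7
```

>>> move_arm(xyz=[[0, 0, -0.01], [0, 0, -0.006], [0, 0, 0]], angular=[[0, 0, 0], [0, 0, 0], [0, 0, 0]])

```text
clock: 11.3
position: [548.0, 282.8, 35.6]
tool_rot: [-0.001, 1.0, -0.024, 0.004]
wrist_force: [-1.1, -1.3, -0.4]
grip_width: 21.9
```

Touching the floor (load gone). Opening slightly and letting it settle.

>>> move_arm(xyz=[[0, 0, 0], [0, 0, 0], [0, 0, 0], [0, 0, 0], [0, 0, 0], [0, 0, 0], [0, 0, 0], [0, 0, 0]], angular=[[0, 0, 0], [0, 0, 0], [0, 0, 0], [0, 0, 0], [0, 0, 0], [0, 0, 0], [0, 0, 0], [0, 0, 0]], hand=0.0)

```text
clock: 12.3
position: [548.5, 282.9, 35.6]
tool_rot: [-0.002, 1.0, -0.024, 0.004]
wrist_force: [-0.3, -0.6, -0.1]
grip_width: 46.2
```

>>> move_arm(xyz=[[0, 0, 0.04], [0, 0, 0.08], [0, 0, 0.12], [0, 0, 0.15], [0, 0, 0.15], [0, 0, 0.1], [-0.1, 0, 0], [-0.18, 0, 0], [-0.18, 0, 0], [-0.18, 0, 0], [-0.06, 0, 0], [0, 0, 0]], angular=[[0, 0, 0], [0, 0, 0], [0, 0, 0], [0, 0, 0], [0, 0, 0], [0, 0, 0], [0, 0, 0.9], [0, 0, 0.9], [0, 0, 0.9], [0, 0, 0.9], [0, 0, 0.9], [0, 0, 0.9]])

```text
clock: 13.8
position: [371.5, 283.9, 220.9]
tool_rot: [-0.008, 0.968, 0.252, 0.015]
wrist_force: [-0.4, 0.2, 0.9]
grip_width: 46.1
```

```bash
python3 - <<'E'
from h import *
o,p,R=cur(); print(o['clock'],p,R.as_matrix().round(2),o['joints'])
S=save('scene','s4');T=save('top','t4')
a=cv2.resize(S['frame'][140:300,300:530,::-1],None,fx=3,fy=3,interpolation=cv2.INTER_CUBIC)
cv2.imwrite('pics/s4c.png',a)
E
```

```text
13.8 [371.50206308 283.85673674 220.91795124] [[ 0.87  0.49  0.02]
 [ 0.49 -0.87  0.02]
 [ 0.03 -0.01 -1.  ]] [ 0.38506076 -0.15559712  1.91503735  0.01184054  1.3510716  -0.12721192]
```

View pics/s4c.png

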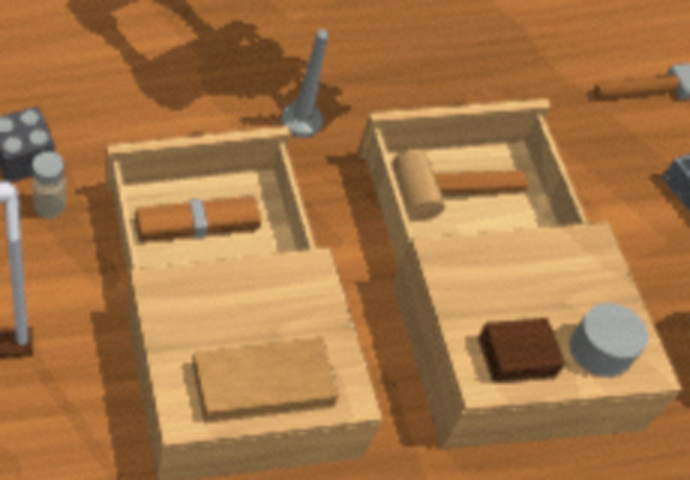

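The scene crop shows the mallet flat in the empty drawer, head at (418,185) and handle out to (525,180). The clamp is still in its own drawer at (198,218). Next, the push pose in front of the mallet's drawer.

```bash
python3 - <<'E'
from h import *
plan([435,298,46],rot([0,0,-1],yd))
E
```

```text
t 13.9 pos [372.5 283.8 220.9] grip 46.2 F [-0.  -0.6  0.3] j [ 0.38 -0.15  1.91  0.01  1.35 -0.12]
shift mm [  62.5   14.2 -174.9] frac [ 0.25   0.057 -0.7  ] turn frac [-0.33  0.11 10.14] min rows 10.1
```

>>> move_arm(xyz=[[0.02, 0.005, -0.02], [0.02, 0.005, -0.06], [0.02, 0.005, -0.06], [0.02, 0.005, -0.06], [0.02, 0.005, -0.06], [0.02, 0.005, -0.06], [0.02, 0.005, -0.06], [0.02, 0.005, -0.06], [0.02, 0.005, -0.06], [0.02, 0.005, -0.06], [0.02, 0.005, -0.06], [0.01, 0, -0.04], [0, 0, -0.01], [0, 0, 0]], angular=[[-0.03, 0.01, 0.84], [-0.03, 0.01, 0.84], [-0.03, 0.01, 0.84], [-0.03, 0.01, 0.84], [-0.03, 0.01, 0.84], [-0.03, 0.01, 0.84], [-0.03, 0.01, 0.84], [-0.03, 0.01, 0.84], [-0.03, 0.01, 0.84], [-0.03, 0.01, 0.84], [-0.03, 0.01, 0.84], [0, 0, 0.84], [0, 0, 0], [0, 0, 0]], hand=-1, newtons=20)

```text
clock: 15.65
position: [440.7, 299.2, 61.3]
tool_rot: [-0.001, 0.727, 0.687, 0.009]
wrist_force: [0.1, 0.0, 0.7]
grip_width: 0.5
```

```bash
python3 - <<'E'
from h import *
plan([600,289,46],rot([0,0,-1],yd))
E
```

```text
t 15.65 pos [440.7 299.2  61.3] grip 0.5 F [0.1 0.  0.7] j [ 0.36  0.23  1.86  0.01  1.04 -1.15]
shift mm [159.3 -10.2 -15.3] frac [ 0.637 -0.041 -0.061] turn frac [-0.13  0.12  0.06] min rows 3.2
```

>>> move_arm(xyz=[[0, 0, -0.06], [0.02, 0, 0], [0.03, -0.002, 0], [0.03, -0.002, 0], [0.04, -0.002, 0], [0.04, -0.002, 0], [0.04, -0.002, 0], [0.04, -0.002, 0], [0.04, -0.002, 0], [0.04, -0.002, 0], [0.04, -0.002, 0], [0.04, -0.002, 0], [0.04, -0.002, 0], [0.04, -0.002, 0], [0.04, -0.002, 0], [0.04, -0.002, 0], [0.04, -0.002, 0], [0.03, -0.002, 0], [0.02, 0, 0], [0, 0, 0]], angular=[[-0.1, 0.1, 0.06], [0, 0, 0], [0, 0, 0], [0, 0, 0], [0, 0, 0], [0, 0, 0], [0, 0, 0], [0, 0, 0], [0, 0, 0], [0, 0, 0], [0, 0, 0], [0, 0, 0], [0, 0, 0], [0, 0, 0], [0, 0, 0], [0, 0, 0], [0, 0, 0], [0, 0, 0], [0, 0, 0], [0, 0, 0]])

```text
clock: 18.15
position: [615.4, 290.4, 46.2]
tool_rot: [-0.0, 0.726, 0.688, 0.002]
wrist_force: [-0.2, 0.6, 0.2]
grip_width: 0.2
```

>>> move_arm(xyz=[[0.015, -0.001, 0], [0.012, 0, 0], [0.012, 0, 0]], angular=[[0, 0, 0], [0, 0, 0], [0, 0, 0]])

```text
clock: 18.52
position: [624.6, 290.2, 46.0]
tool_rot: [-0.001, 0.725, 0.688, 0.001]
wrist_force: [-1.2, -0.9, 0.3]
grip_width: 0.5
```

>>> move_arm(xyz=[[0.012, 0, 0], [0.012, 0, 0]], angular=[[0, 0, 0], [0, 0, 0]])

```text
clock: 18.77
position: [624.3, 290.1, 46.1]
tool_rot: [-0.005, 0.725, 0.689, -0.006]
wrist_force: [-14.5, -3.3, 10.3]
grip_width: 0.2
```

>>> move_arm(xyz=[[0.012, 0, 0], [0.012, 0, 0]], angular=[[0, 0, 0], [0, 0, 0]])

```text
clock: 19.02
position: [623.8, 290.0, 46.2]
tool_rot: [-0.01, 0.725, 0.689, -0.013]
wrist_force: [-14.2, -2.5, 9.8]
grip_width: 0.6
```

Hard stop felt (14 N at x = 624). Backing off, lifting and going to the other drawer.

>>> move_arm(xyz=[[-0.02, 0, 0], [-0.05, 0, 0.02], [-0.08, 0, 0.08], [-0.1, 0, 0.15], [-0.1, 0, 0.18], [-0.1, 0, 0.18], [-0.08, -0.05, 0.15], [-0.06, -0.12, 0.05], [-0.05, -0.17, 0], [-0.05, -0.17, 0], [-0.04, -0.17, 0], [0, -0.17, 0], [0, -0.15, 0], [0, -0.08, 0], [0, 0, 0]], angular=[[0, 0, 0], [0, 0, 0], [0, 0, 0], [0, 0, 0], [0, 0, 0], [0, 0, 0], [0, 0, 0], [0, 0, 0], [0, 0, 0], [0, 0, 0], [0, 0, 0], [0, 0, 0], [0, 0, 0], [0, 0, 0], [0, 0, 0]])

```text
clock: 20.9
position: [431.9, 14.1, 259.8]
tool_rot: [-0.002, 0.724, 0.69, -0.003]
wrist_force: [1.0, 0.4, 0.2]
grip_width: 0.1
```

```bash
python3 - <<'E'
from h import *
plan([432,8,46],rot([0,0,-1],[.03,1,0]))
S=save('scene','s5')
a=cv2.resize(S['frame'][140:300,210:530,::-1],None,fx=2.4,fy=2.4,interpolation=cv2.INTER_CUBIC)
cv2.imwrite('pics/s5c.png',a)
E
```

```text
t 20.9 pos [431.9  14.1 259.8] grip 0.1 F [1.  0.4 0.2] j [-0.25 -0.25  1.92 -0.    1.48 -1.77]
shift mm [ 1.000e-01 -6.100e+00 -2.138e+02] frac [ 0.    -0.025 -0.855] turn frac [ 0.02 -0.07  0.18] min rows 4.3
```

View pics/s5c.png

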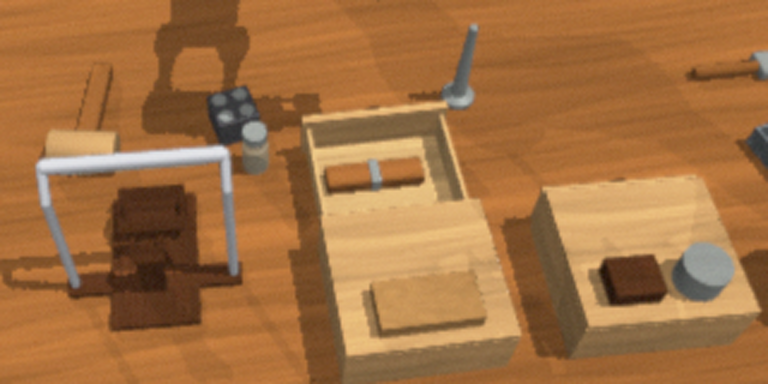

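The scene shows the mallet's drawer shut, right chest front at (625,185). The mandrel, jar and block are unmoved, and the clamp is in its drawer at (375,173). Lowering in front of it.

>>> move_arm(xyz=[[-0.02, -0.012, -0.05], [0, -0.012, -0.1], [0, 0, -0.13], [0, 0, -0.15], [0, 0, -0.15], [0, 0, -0.13], [0, 0, -0.09], [0, 0, -0.04], [0, 0, -0.01], [0, 0, 0]], angular=[[0, -0.07, 0.18], [0, 0, 0], [0, 0, 0], [0, 0, 0], [0, 0, 0], [0, 0, 0], [0, 0, 0], [0, 0, 0], [0, 0, 0], [0, 0, 0]])

```text
clock: 22.2
position: [421.0, 17.1, 36.8]
tool_rot: [0.001, 0.711, 0.704, 0.001]
wrist_force: [-0.6, -0.5, -0.3]
grip_width: 0.4
```

>>> move_arm(xyz=[[0.02, 0, 0], [0.03, 0, 0], [0.03, -0.001, 0], [0.03, -0.001, 0], [0.04, -0.001, 0], [0.04, -0.001, 0], [0.04, -0.001, 0], [0.04, -0.001, 0], [0.04, -0.001, 0], [0.04, -0.001, 0], [0.04, -0.001, 0], [0.04, -0.001, 0], [0.04, -0.001, 0], [0.04, -0.001, 0], [0.04, -0.001, 0], [0.04, -0.001, 0], [0.02, 0, 0], [0, 0, 0]], angular=[[0, 0, 0], [0, 0, 0], [0, 0, 0], [0, 0, 0], [0, 0, 0], [0, 0, 0], [0, 0, 0], [0, 0, 0], [0, 0, 0], [0, 0, 0], [0, 0, 0], [0, 0, 0], [0, 0, 0], [0, 0, 0], [0, 0, 0], [0, 0, 0], [0, 0, 0], [0, 0, 0]])

```text
clock: 24.45
position: [586.5, 13.0, 38.5]
tool_rot: [0.002, 0.71, 0.704, 0.002]
wrist_force: [-0.3, 0.4, 0.1]
grip_width: 0.2
```

>>> move_arm(xyz=[[0.03, 0, 0], [0.03, 0, 0], [0.02, 0, 0], [0.012, 0, 0], [0.012, 0, 0]], angular=[[0, 0, 0], [0, 0, 0], [0, 0, 0], [0, 0, 0], [0, 0, 0]])

```text
clock: 25.08
position: [613.4, 12.5, 38.2]
tool_rot: [0.002, 0.711, 0.704, 0.001]
wrist_force: [-0.8, 0.4, 1.0]
grip_width: 0.5
```

>>> move_arm(xyz=[[0.012, 0, 0], [0.012, 0, 0]], angular=[[0, 0, 0], [0, 0, 0]])

```text
clock: 25.32
position: [614.0, 12.5, 38.2]
tool_rot: [-0.003, 0.71, 0.704, -0.004]
wrist_force: [-18.8, -0.8, 14.9]
grip_width: 0.2
```

Hard stop at x = 614. Backing off, clear of everything, for a final check.

>>> move_arm(xyz=[[-0.02, 0, 0], [-0.06, 0, 0.02], [-0.1, 0, 0.08], [-0.15, 0, 0.15], [-0.15, 0, 0.18], [-0.15, 0, 0.18], [-0.1, 0, 0.15], [-0.04, 0, 0.05], [0, 0, 0], [0, 0, 0]], angular=[[0, 0, 0], [0, 0, 0], [0, 0, 0], [0, 0, 0], [0, 0, 0], [0, 0, 0], [0, 0, 0], [0, 0, 0], [0, 0, 0], [0, 0, 0]])

```text
clock: 26.58
position: [419.1, 13.6, 247.5]
tool_rot: [0.002, 0.71, 0.704, 0.001]
wrist_force: [0.5, -0.2, -0.2]
grip_width: 0.5
```

```bash
python3 - <<'E'
from h import *
o,p,R=cur(); print(o['clock'],p,o['wrist_force'])
S=save('scene','s6'); T=save('top','t6')
a=cv2.resize(S['frame'][140:300,210:530,::-1],None,fx=2.4,fy=2.4,interpolation=cv2.INTER_CUBIC)
b=cv2.resize(T['frame'][120:275,155:420,::-1],(768,200*1+0) if 0 else None,fx=1.2,fy=1.2)
c=np.zeros((a.shape[0]+b.shape[0],768,3),np.uint8); c[:a.shape[0]]=a; c[a.shape[0]:,:b.shape[1]]=b
cv2.imwrite('pics/s6c.png',c)
E
```

```text
26.575 [419.08223299  13.63636009 247.52967402] [ 0.50440415 -0.1744056  -0.21269029]
```

View pics/s6c.png

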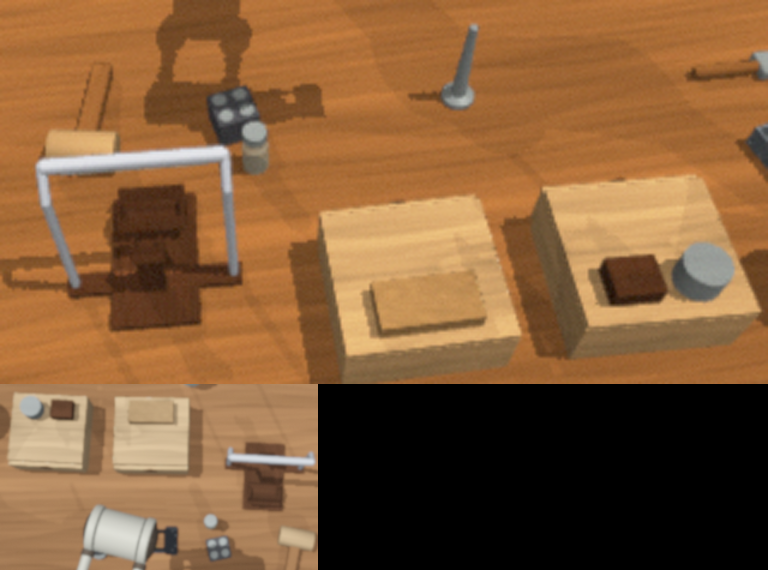

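Both chests look shut: panels flush at (400,205) and (620,183). The bystanders stand where they did, and the arm is clear with no force on it.

```bash
python3 -c "
from workcell import r
print(r.sign_off())"
```

```text
the job is handed in; nothing more can be done
None
```

The job is handed in at about 26.7 s of the 72 s allowed; sign-off gives no verdict.

I took the mallet from its rest with a 30° leaning grasp and drew it out clear of the lamp bar. I lowered it into the empty drawer until its weight came off the wrist, and let it go there. Then I pushed that drawer and the ring clamp's drawer home at about 0.1 m/s until each hit its hard stop.

**Mallet and clamp:** before shutting, the scene picture showed the mallet lying flat in its open drawer and the clamp in its own. With the drawers shut they can't be seen.

**Drawers:** each stop was felt as a sharp rise in force, 14 N and 19 N. In the last pictures both panels look flush with the chest fronts. I judged this by eye and did not measure the remaining gap.

**Bystanders:** the mandrel, jar and block look unmoved in the pictures, and the arm ended clear with no load on it.

**One disagreement:** the two cameras placed the mallet's drawer front about 5–8 mm apart, which was within the clearance I had.

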